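# Preload the bench spring tester into the green and lock its ratchet

## Robot

A 7-joint arm with a two-finger parallel gripper is mounted at the origin on a cart in front of the work surface, level with it; the furniture and walls round the work are solid. World frame = base frame: x ahead of the robot, y to its left, z up, the work surface at z = 0. Lengths are in mm, angles in rad, forces in N, time in s.
With the tool pointing down it reaches from about 400 to 875 mm from the base axis. Payload 4.4 kg.
Tool frame: the origin (TCP) lies between the finger pads; the fingertips stand 11 mm ahead of it and the grasp point (between the pads) lies 8 mm behind it; x points along the fingers, y is the direction in which the jaws open and shut, and the axes are right-handed (so a half turn about x gives the same grasp; the last joint's range is limited). The gripper opens to 85 mm and grips with 20 to 120 N. Pads are 22 mm wide; open, the fingers measure 114 mm over their backs; the gripper's body (76 mm by 85 mm) begins 54 mm behind the grasp point. The pads swing forward as they close: fully open they stand 13 mm farther back than shut.
Start: joints at [1.236, 0.628, 0.038, 1.517, -0.027, 0.996, -0.02], TCP at [172.651, -626.665, 242.313] pointing down, gripper open.
Joint ranges: [-3.06, 3.06], [-0.37, 2.12], [-1.25, 1.32], [0.18, 2.47], [-1.1, 4.24], [0.23, 1.98], [-2.94, 2.94]. Speed limits (rad/s): [2.57, 2.57, 3.14, 3.14, 3.14, 3.14, 3.14].

## Interface

Orientations are given as a 3x3 rotation matrix whose columns are the frame's x, y, z axes.
In Python, from station import manip, read_camera, finish_job gives the robot as it stands.
- The arm moves only by the shell command python3 -m handwheel 'ROWS' [OPENING]. ROWS is text: rows parted by semicolons, each of 6 numbers parted by spaces: the shift along the tool's x, y, z in m, then the turn, a rotation vector about the tool's x, y, z in degrees. A call has 1 to 20 rows; each row is the pose to reach, as a shift and turn from the pose commanded when the call began, along the tool's axes at that moment; what a row does not reach only later rows make up. A row lasts 1/8 s, in which the tool goes at most 62.5 mm and 10.7 degrees, less where a joint would pass 70% of its speed; a pose out of reach is approached as far as the arm can. A call with a gripper value outside its range is refused whole. OPENING is the finger opening in m, from 0 to 0.0854, set as the call begins (- or left out, the last holds). The fingers move at their own pace and stop on an object; the grip force is fixed at half the most. Time passes only in rows, so rows that repeat a pose let the fingers close. It gives the time, the measured TCP pose, the force and the opening at its end, in the units of the state.
- manip.get_obs(): the state, without advancing time (a new reading comes with each control period).
- read_camera(name): name is "side" or "top" or "wrist"; returns a dict with "color" (400x640x3 uint8, red, green, blue), "mtx" (3x3 intrinsics, pixels), "k1" (the pictures are not rectified: a ray, as slopes to the right and down, at radius r is drawn at 1 + k1 r^2 times it, then the intrinsics apply), "camera_from_world" (4x4, takes a point from world to camera coordinates); the wrist camera has in their place "mount" (4x4, takes a point from camera to tool coordinates, whose origin is the TCP and whose axes are the tool frame's). Camera axes: x right, y up, looking along -z (the intrinsics and any distortion apply to the point x, -y, -z); pixel columns grow to the right and rows downward; lengths in mm; the calibration is good to about 2 mm. A picture is of the moment at which its call begins: read the wrist's pose just before it. There is no depth.
- finish_job(): hands the job in, once; it reports no verdict.
The state is a dict: "clock": time; "joint_positions": joint angles; "joint_velocities": joint speeds; "tau": joint torques, N m; "tcp_pos": TCP position; "tcp_rot": TCP orientation; "force": force on the tool from outside, world axes, zero at the start; "torque": the same for the moment, N m; "width": finger opening in mm.
Only numpy, scipy, OpenCV 4.12 (cv2) and the standard library are available. Lean on these libraries where they do the work, as an engineer would, in place of code of your own. Each camera call takes 0.05 s, during which the arm holds its last target.

## Task

Pull the black handle of the blue spring tester straight out, by feel, until the black needle on its scale will stay in the green band once you let go and the ratchet takes the load; the needle must never go into the red zone. Then, with the needle standing in the green, slide the orange keeper knob fully across to lock the pawl. Leave the other things on the bench as they are.

Things in the scene. Friction and masses are not known exactly. Their poses are not given: they have to be found in the camera images.
- tester: The blue bench spring tester, screwed to the bench: steel base 270 x 110 mm, 10 mm thick, blue spring housing 110 x 72 mm behind the ratchet, top 60 mm above the bench. Origin on the bench under the ratchet pawl; base reaches from 110 mm on its -x side to 160 mm on its +x side. The handle is pulled out along its own -x; its z is up. It stands anywhere within 10 cm or more, turned by up to 20 degrees; the handle points roughly to the robot's left.
- handle (a point): Middle of the gripping part of the upright black handle: 18 mm thick along the pull (tester x), 46 mm wide (tester y), its top 22 mm above this point; below it is free down to the steel rod, whose top is 44 mm below this point (34 mm over the bench). At the start it is 100 mm on the -x side of the tester's origin and 78 mm over the bench. Axes as the tester's. Grip it from above with one finger before and one behind it, the fingers closing along the pull.
- rod (a joint): How far the handle and its toothed rod are pulled out, m: 0 pushed in (start), at most 0.090. Pulling out takes about 1 to 3 N of drag (the pawl clicks) through a dead travel that is different every time and cannot be seen (3 to 31 mm), then the spring takes up and the needle moves 1:1 with the rod. Teeth every 6 mm under a sprung pawl: the rod clicks outward freely; let go, it runs back 2 to 8 mm until a tooth meets the pawl, and stays.
- needle (a joint): Reading of the black needle on the scale on top of the housing, m: 0 at rest, green band 0.024 to 0.034 (centre 0.029), red zone from 0.042 to the end stop at 0.050. The spring pulls back with 2.1 N + 0.35 N per mm of reading: 10.5 N at the start of the green, 14 N at its end, 16.8 N at the red zone (the rod drag comes on top while pulling). 2 to 8 mm of reading are lost when the ratchet takes over, so a reading of about 0.032 in the hand ends in the green.
- needle_mid (a point): Middle of the needle, a black bar 56 mm long across the scale, 2 mm wide, 66 mm over the bench. On the white scale reading 0 is 115 mm on the +x side of the tester's origin; readings grow towards the tester's -x; ticks every 5 mm, green band and red zone painted.
- pawl_tail (a point): Thumb tail of the yellow pawl, 16 mm wide, 68 mm over the bench. Only while the keeper is open: pressed down about 8 mm (about 15 N when loaded) it lifts the pawl and lets the rod run back, for a new start after pulling too far (still short of the red). Not needed otherwise.
- keeper_knob (a point): Middle of the orange keeper knob, upright, 18 mm in diameter, 42 mm tall (its top 17 mm above this point, its foot 25 mm below), 92 mm over the bench; at the start about 58 mm on the +y and 14 mm on the -x side of the tester's origin. Axes as the tester's. It slides along the tester's -y. Can be gripped from above or pushed.
- keeper (a joint): Travel of the keeper bolt, m: 0 to 0.005 open (start), 0.025 fully across over the pawl's toe (end stop). Stiff: about 6 N all the way; stays where it is left.
- marker_pen: Bystander: blue and white marker pen, 132 mm long along its y, 16 mm thick, lying at the left. Origin under its middle.
- tape_rule: Bystander: yellow tape measure, 36 x 84 x 62 mm, standing at the left. Origin under its middle.
- clip_clamp: Bystander: orange spring clamp, 71 x 114 x 26 mm, lying at the right. Origin under its middle.
- g_clamp: Bystander: blue G-clamp, 138 x 93 x 18 mm, lying at the back right. Origin under its middle.

How it is judged (in metres and radians):
On the way:
1. the handle is let go and the ratchet holds the needle in the green band, the keeper still open (value of joint needle between 0.0235 and 0.0345 m and contact force between the fingers and rod below 0.2 N and value of joint keeper below 0.012 m), for 0.3 s.
At the end, for the whole second after the job is handed in: The needle stands in the green band (0.0235 to 0.0345 m) held by the ratchet alone with the handle released, and the keeper is fully across (past 0.0225 of 0.025 m) and released (value of joint needle between 0.0235 and 0.0345 m and contact force between the fingers and rod below 0.2 N and value of joint keeper above 0.0225 m and contact force between the fingers and keeper below 0.2 N); the robot touches nothing.
It fails at once if the needle goes into the red zone (past 0.0425 m) (value of joint needle above 0.0425 m).
It fails at once if a bystander (marker pen, tape measure, spring clamp, G-clamp) is shifted by more than 20 mm (distance of any of marker_pen, tape_rule, clip_clamp, g_clamp from where it was at the start of the episode above 0.02 m).
It also fails if it takes over 45 s, if anything falls off the work surface, if the arm or the gripper's body presses on something with over 40 N, if the wrist force passes 120 N, or if a joint passes its speed limit or range.

## Working session

There is one attempt and no reset: what is moved stays moved. The work goes in short steps, Python scripts to look and compute and a shell command to move; the robot and the scene stay as the last step left them, time stands still between calls to the robot, and variables do not carry over. Pictures are saved under pics/ and viewed, and the job is handed in when it is done.

```bash
ls; mkdir -p pics; cat > h.py <<'E'
import numpy as np, cv2
from station import manip, read_camera
def cam(n):
    o=manip.get_obs(); c=read_camera(n)
    K=np.array(c['mtx']); 
    if n=='wrist':
        T=np.eye(4);T[:3,:3]=o['tcp_rot'];T[:3,3]=o['tcp_pos']
        W=T@np.array(c['mount'])
    else: W=np.linalg.inv(np.array(c['camera_from_world']))
    return c['color'],K,c['k1'],W
def ray(K,k1,W,u,v):
    p=cv2.undistortPoints(np.array([[[u,v]]],float),K,np.array([k1,0,0,0,0.]))[0,0]
    d=W[:3,:3]@np.array([p[0],-p[1],-1]); return W[:3,3],d
def onz(K,k1,W,u,v,z):
    o,d=ray(K,k1,W,u,v); return o+d*(z-o[2])/d[2]
def proj(K,k1,W,P):
    q=np.linalg.inv(W)@np.append(P,1); x,y=q[0]/-q[2],-q[1]/-q[2]
    f=1+k1*(x*x+y*y); return K[0,0]*x*f+K[0,2],K[1,1]*y*f+K[1,2]
def save(n,im): cv2.imwrite('pics/'+n,cv2.cvtColor(im,cv2.COLOR_RGB2BGR))
E
python3 - <<'E'
from h import *
for n in('side','top','wrist'):
    im,K,k1,W=cam(n); save(n+'0.png',im); print(n,K.round(1).tolist(),k1,W.round(2).tolist())
o=manip.get_obs(); print(o['tcp_rot'],o['tcp_pos'],o['clock'],o['width'],o['force'])
E
```

```text
pics
side [[494.9, 0.0, 317.6], [0.0, 494.9, 195.3], [0.0, 0.0, 1.0]] -0.0552683235819666 [[-0.72, 0.61, -0.33, 47.15], [-0.69, -0.64, 0.34, 513.32], [0.0, 0.47, 0.88, 1330.26], [0.0, 0.0, 0.0, 1.0]]
top [[424.1, 0.0, 316.6], [0.0, 424.1, 198.9], [0.0, 0.0, 1.0]] 0.03816561807091633 [[-0.02, 1.0, -0.05, 456.57], [-1.0, -0.02, 0.02, 35.62], [0.02, 0.05, 1.0, 1337.1], [0.0, 0.0, 0.0, 1.0]]
wrist [[351.9, 0.0, 320.0], [0.0, 351.9, 199.0], [0.0, 0.0, 1.0]] -0.001452838396198184 [[0.27, 0.93, 0.25, 236.0], [-0.96, 0.26, 0.07, -609.82], [-0.0, -0.26, 0.97, 372.96], [0.0, 0.0, 0.0, 1.0]]
[[-3.89024315e-04  2.65563114e-01 -9.64093399e-01]
 [ 1.38343020e-03 -9.64092406e-01 -2.65563399e-01]
 [-9.99998967e-01 -1.43706654e-03  7.66735526e-06]] [ 172.53141859 -626.22879808  241.59600537] 0.15 85.40081983738126 [ 0.3765522   1.00239834 -0.40345747]
```

View pics/top0.png

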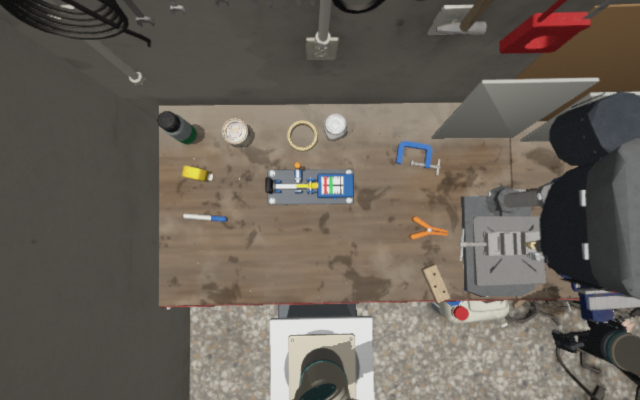

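View pics/side0.png

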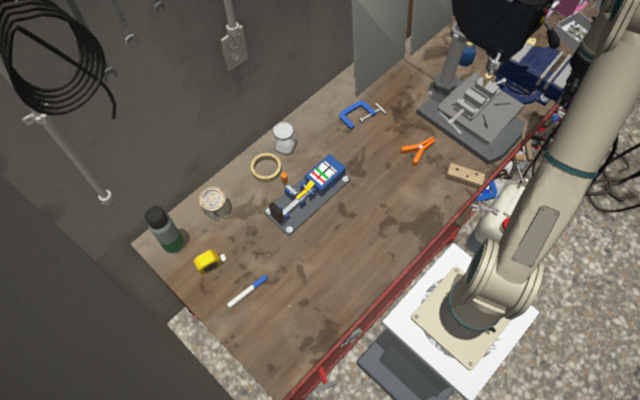

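```bash
python3 - <<'E'
from h import *
im,K,k1,W=cam('top')
save('top_z.png',cv2.resize(im[150:220,250:370],None,fx=6,fy=6,interpolation=cv2.INTER_CUBIC))
im2,*B=cam('side')
save('side_z.png',cv2.resize(im2[145:245,255:360],None,fx=6,fy=6,interpolation=cv2.INTER_CUBIC))
E
```

```text
(no output)
```

View pics/top_z.png

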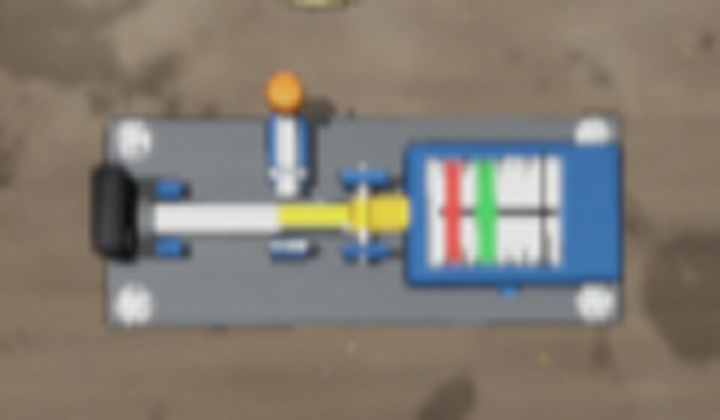

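View pics/side_z.png

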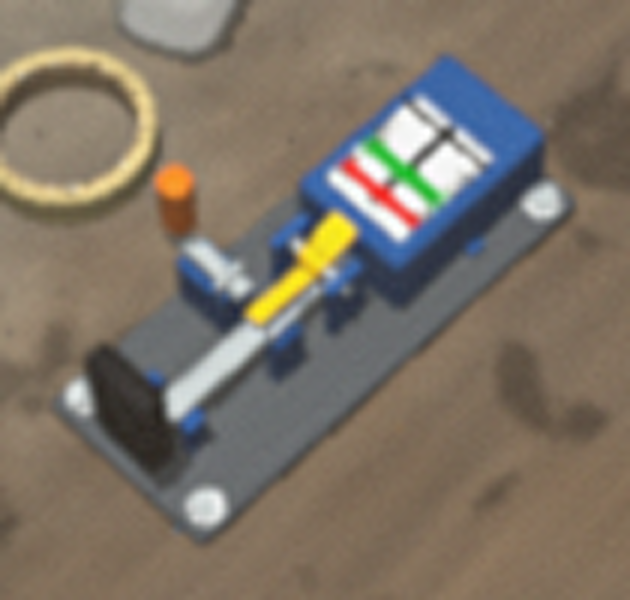

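```bash
python3 - <<'E'
from h import *
im,*C=cam('top'); im2,*S=cam('side')
t=lambda x,y,z:onz(*C,250+(x+.5)/6-.5,150+(y+.5)/6-.5,z)
s=lambda x,y,z:onz(*S,255+(x+.5)/6-.5,145+(y+.5)/6-.5,z)
def show(f,pts):
    r=np.array([f(*p) for p in pts]); print(r.round(1)); return r
A=show(t,[(107,117,10),(620,117,10),(619,325,10),(107,323,10)])
B=show(s,[(55,402,10),(575,208,10),(203,542,10)])
for Q in (A,):
    x=(Q[1]+Q[2]-Q[0]-Q[3]);x/=np.linalg.norm(x); print('yawx',x, np.linalg.norm(Q[1]-Q[0]),np.linalg.norm(Q[3]-Q[0]))
    left=(Q[0]+Q[3])/2; O=left+x*110; print('O',O)
print('top keeper,handle top,needle'); show(t,[(285,88,109),(101,210,100),(545,212,66)])
print('side keeper'); show(s,[(175,180,109),(470,140,66),(444,130,66)])
# side handle top face corners
show(s,[(95,347,100),(165,390+20,100),(103,353,100)])
y=np.cross([0,0,1],x)
for nm,d in(('handle',(-100,0,78)),('handletop',(-100,0,100)),('keeper',(-14,58,109)),('needle',(115,0,66))):
    P=np.array([*(O+x*d[0]+y*d[1])[:2],d[2]]);u=proj(*C,P);v=proj(*S,P)
    print(nm,P.round(1),[(u[0]-250+.5)*6-.5,(u[1]-150+.5)*6-.5],[(v[0]-255+.5)*6-.5,(v[1]-145+.5)*6-.5])
E
```

```text
[[ 615.5  160.5   10. ]
 [ 611.9 -108.    10. ]
 [ 502.7 -105.3   10. ]
 [ 507.9  161.7   10. ]]
[[ 612.1  157.3   10. ]
 [ 501.2 -103.7   10. ]
 [ 505.5  159.2   10. ]]
yawx [-0.01633923 -0.99986651  0.        ] 268.5409003308566 107.68775883520917
O [559.89930125  51.11016342  10.        ]
top keeper,handle top,needle
[[616.7  65.  109. ]
 [559.4 155.5 100. ]
 [558.  -63.3  66. ]]
side keeper
[[614.7  63.6 109. ]
 [545.6 -70.1  66. ]
 [558.9 -65.4  66. ]]
[[581.  149.1 100. ]
 [534.1 149.2 100. ]
 [576.  148.7 100. ]]
handle [561.5 151.1  78. ] [np.float64(114.1391370088852), np.float64(209.1862525905127)] [np.float64(124.32063390527878), np.float64(396.6871294232599)]
handletop [561.5 151.1 100. ] [np.float64(109.93586420263466), np.float64(205.4832483217922)] [np.float64(120.75908996963176), np.float64(375.6832656563799)]
keeper [618.1  64.2 109. ] [np.float64(286.78363100624006), np.float64(84.96725909830042)] [np.float64(169.15038018019413), np.float64(176.37794010100254)]
needle [558.  -63.9  66. ] [np.float64(546.0846626198839), np.float64(212.03117462352088)] [np.float64(443.2707861512937), np.float64(132.95899531387528)]
```

View pics/wrist0.png

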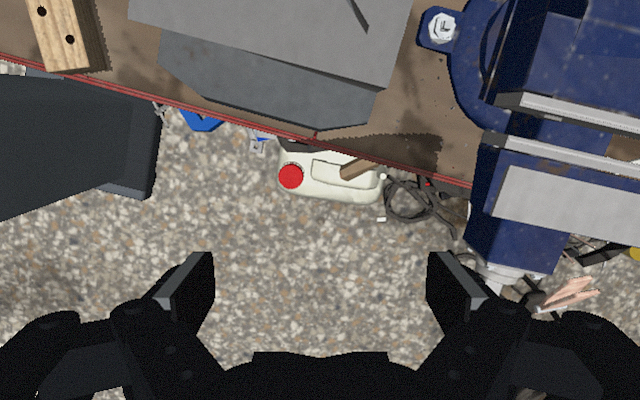

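```bash
cat > m.py <<'E'
from h import *
from scipy.spatial.transform import Rotation as R
import sys
def togo(P,yaw=-90.93,**k):
    o=manip.get_obs(); Rt=np.array(o['tcp_rot']); 
    y=np.array([np.cos(np.radians(yaw)),np.sin(np.radians(yaw)),0]); x=np.array([0,0,-1.]); G=np.c_[x,y,np.cross(x,y)]
    print('shift m',(Rt.T@(np.array(P)-o['tcp_pos'])/1000).round(4),'turn',np.degrees(R.from_matrix(Rt.T@G).as_rotvec()).round(2))
if __name__=='__main__':
    a=list(map(float,sys.argv[1:])); togo(a[:3],*a[3:])
E
python3 m.py 420 -330 250; python3 m.py 559 150 200
```

```text
shift m [-0.0078 -0.2202 -0.3172] turn [16.33  0.    0.02]
shift m [ 0.0423 -0.6461 -0.5787] turn [16.33  0.    0.02]
```

```bash
python3 - <<'E'
from h import *
for n in('top','side'):
    im,*C=cam(n)
    for P in ([0,0,0],[0,0,300],[172.5,-626,242],[172.5,-626,400],[0,-600,0],[200,-600,0]): print(n,P,np.round(proj(*C,P)))
save('side_f.png',cv2.resize(im[0:260,380:640],None,fx=2.3,fy=2.3))
E
```

```text
top [0, 0, 0] [322. 367.]
top [0, 0, 300] [326. 412.]
top [172.5, -626, 242] [570. 327.]
top [172.5, -626, 400] [616. 346.]
top [0, -600, 0] [516. 364.]
top [200, -600, 0] [513. 298.]
side [0, 0, 0] [461. 316.]
side [0, 0, 300] [497. 281.]
side [172.5, -626, 242] [563.  94.]
side [172.5, -626, 400] [589.  54.]
side [0, -600, 0] [573. 179.]
side [200, -600, 0] [520. 142.]
```

View pics/side_f.png

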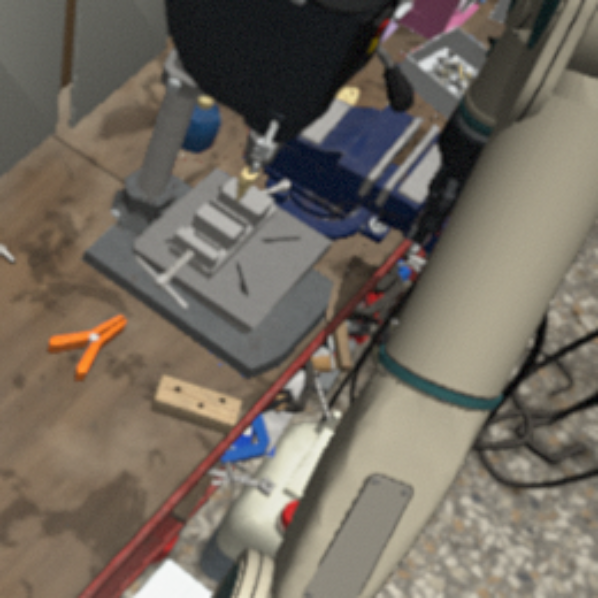

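```bash
python3 -m handwheel '-0.012 -0.048 -0.020 0 0 0;-0.025 -0.095 -0.041 0 0 0;-0.038 -0.143 -0.061 0 0 0;-0.05 -0.191 -0.082 0 0 0;-0.042 -0.223 -0.125 2 0 0;-0.035 -0.256 -0.167 4 0 0;-0.028 -0.288 -0.21 6 0 0;-0.02 -0.32 -0.252 8 0 0;-0.012 -0.355 -0.289 9 0 0;-0.005 -0.392 -0.325 10 0 0;0.002 -0.428 -0.362 11 0 0;0.008 -0.465 -0.4 12 0 0;0.015 -0.5 -0.435 13 0 0;0.021 -0.537 -0.47 14 0 0;0.028 -0.573 -0.506 15 0 0;0.035 -0.61 -0.543 16.3 0 0;0.042 -0.646 -0.579 16.3 0 0;0.042 -0.646 -0.579 16.3 0 0' 0.06; python3 m.py 559.5 150 70
```

```text
clock: 2.7
tcp_pos: [560.2, 155.1, 199.7]
tcp_rot: [[0.001, -0.009, -1.0], [0.003, -1.0, 0.009], [-1.0, -0.003, -0.001]]
force: [-0.4, -0.4, -0.3]
width: 59.7
shift m [0.1297 0.0055 0.0007] turn [ 0.4  -0.04  0.17]
```

```bash
python3 -m handwheel '0 0.003 0 0.4 0 0; 0 0.004 0 0.4 0 0' 0.06; python3 - <<'E'
from h import *
im,*C=cam('wrist'); save('w1.png',im)
for P in ([559.5,150,100],[559.5,159,100],[559.5,141,100],[616,64,109]): print(P,np.round(proj(*C,P)))
t,*C=cam('top'); save('t1.png',cv2.resize(t[130:240,230:390],None,fx=5,fy=5,interpolation=cv2.INTER_CUBIC))
print(manip.get_obs()['tcp_pos'])
E
```

```text
clock: 2.95
tcp_pos: [559.0, 143.7, 200.6]
tcp_rot: [[-0.0, -0.025, -1.0], [-0.001, -1.0, 0.025], [-1.0, 0.001, 0.0]]
force: [1.0, 0.4, -0.1]
width: 60.2
[559.5, 150, 100] [309. 204.]
[559.5, 159, 100] [296. 204.]
[559.5, 141, 100] [323. 203.]
[616, 64, 109] [445. 116.]
[559.15685932 144.12770504 200.70131322]
```

View pics/w1.png

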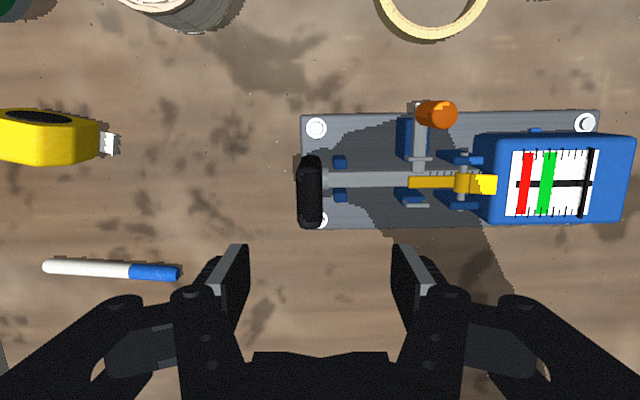

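View pics/t1.png

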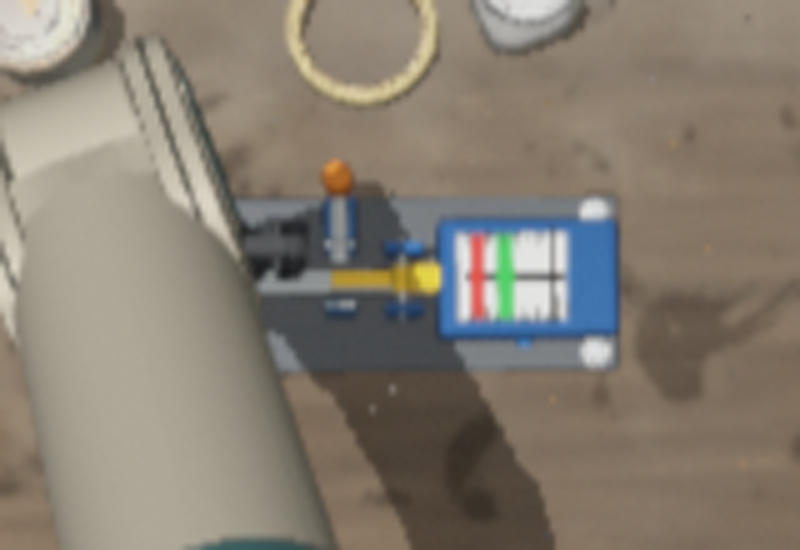

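```bash
python3 -m handwheel '0.04 -0.004 -0.001 -0.4 0 0;0.08 -0.004 -0.001 -0.4 0 0;0.12 -0.004 -0.001 -0.4 0 0;0.13 -0.004 -0.001 -0.4 0 0;0.13 -0.004 -0.001 -0.4 0 0;0.13 -0.004 -0.001 -0.4 0 0' 0.06; python3 - <<'E'
from h import *
im,*C=cam('wrist'); save('w2.png',im)
E
```

```text
clock: 3.8
tcp_pos: [561.6, 150.1, 72.0]
tcp_rot: [[0.003, -0.016, -1.0], [0.001, -1.0, 0.016], [-1.0, -0.001, -0.003]]
force: [0.6, 0.5, 0.1]
width: 59.9
```

View pics/w2.png

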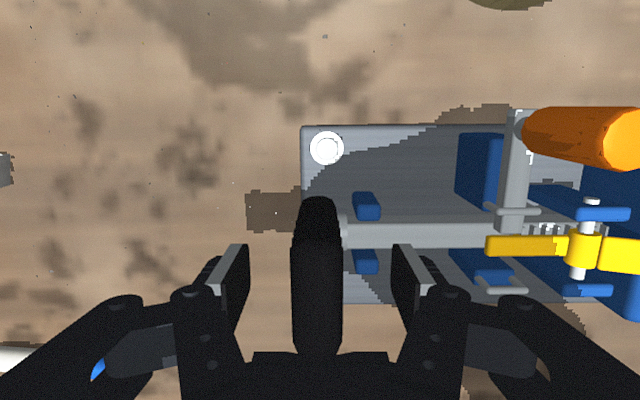

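```bash
python3 -m handwheel '0 0 0 0 0 0;0 0 0 0 0 0;0 0 0 0 0 0;0 0 0 0 0 0;0 0 0 0 0 0;0 0 0 0 0 0' 0.0; python3 - <<'E'
from h import *
im,*C=cam('wrist'); save('w3.png',im)
E
```

```text
clock: 4.6
tcp_pos: [560.7, 151.3, 71.1]
tcp_rot: [[0.001, -0.014, -1.0], [0.002, -1.0, 0.014], [-1.0, -0.002, -0.001]]
force: [-0.5, 2.9, 6.2]
width: 17.4
```

View pics/w3.png

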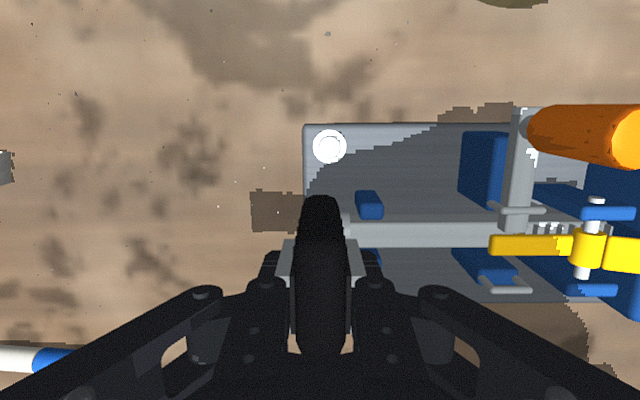

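```bash
cat > n.py <<'E'
from h import *
def needle(v=False):
    o=manip.get_obs(); im,*C=cam('top'); g=im.astype(np.float32).max(2)
    O=np.array([558.3,50.5]);x=np.array([-.0163,-.9999]);y=np.array([.9999,-.0163])
    rs=np.arange(-8,50,.5); Ls=[*np.arange(-20,-6,1.),*np.arange(7,21,1.)]
    P=np.array([[proj(*C,[*(O+x*(115-r)+y*l),66]) for l in Ls] for r in rs],np.float32)
    s=cv2.remap(g,P[...,0],P[...,1],cv2.INTER_LINEAR).mean(1)
    i=s[8:].argmin()+8; b=np.arange(max(0,i-6),min(len(rs),i+7)); w=np.maximum(s[b].max()-s[b]-10,0)
    r=(w*rs[b]).sum()/w.sum() if w.sum()>0 else None
    print('needle',r,'dark',s[i].round(),'tcp',np.round(o['tcp_pos'],1),'F',np.round(o['force'],1),'w',round(o['width'],1))
    if v: print(dict(zip(rs[::2],s[::2].round())))
    return im
if __name__=='__main__':
    import sys; im=needle(len(sys.argv)>2)
    if len(sys.argv)>1: save(sys.argv[1],cv2.resize(im[130:240,230:390],None,fx=5,fy=5,interpolation=cv2.INTER_CUBIC))
E
python3 n.py n0.png v
```

```text
needle 2.012041256982773 dark 158.0 tcp [560.7 151.3  71.1] F [-0.4  3.   5. ] w 17.6
{np.float64(-8.0): np.float32(182.0), np.float64(-7.0): np.float32(187.0), np.float64(-6.0): np.float32(195.0), np.float64(-5.0): np.float32(204.0), np.float64(-4.0): np.float32(214.0), np.float64(-3.0): np.float32(214.0), np.float64(-2.0): np.float32(207.0), np.float64(-1.0): np.float32(199.0), np.float64(0.0): np.float32(189.0), np.float64(1.0): np.float32(176.0), np.float64(2.0): np.float32(163.0), np.float64(3.0): np.float32(169.0), np.float64(4.0): np.float32(189.0), np.float64(5.0): np.float32(210.0), np.float64(6.0): np.float32(220.0), np.float64(7.0): np.float32(222.0), np.float64(8.0): np.float32(224.0), np.float64(9.0): np.float32(224.0), np.float64(10.0): np.float32(222.0), np.float64(11.0): np.float32(220.0), np.float64(12.0): np.float32(220.0), np.float64(13.0): np.float32(222.0), np.float64(14.0): np.float32(224.0), np.float64(15.0): np.float32(225.0), np.float64(16.0): np.float32(225.0), np.float64(17.0): np.float32(224.0), np.float64(18.0): np.float32(224.0), np.float64(19.0): np.flo
[... 422 characters left out ...]
.float64(31.0): np.float32(208.0), np.float64(32.0): np.float32(208.0), np.float64(33.0): np.float32(209.0), np.float64(34.0): np.float32(211.0), np.float64(35.0): np.float32(213.0), np.float64(36.0): np.float32(216.0), np.float64(37.0): np.float32(218.0), np.float64(38.0): np.float32(221.0), np.float64(39.0): np.float32(222.0), np.float64(40.0): np.float32(220.0), np.float64(41.0): np.float32(219.0), np.float64(42.0): np.float32(218.0), np.float64(43.0): np.float32(220.0), np.float64(44.0): np.float32(221.0), np.float64(45.0): np.float32(222.0), np.float64(46.0): np.float32(222.0), np.float64(47.0): np.float32(223.0), np.float64(48.0): np.float32(223.0), np.float64(49.0): np.float32(222.0)}
```

View pics/n0.png

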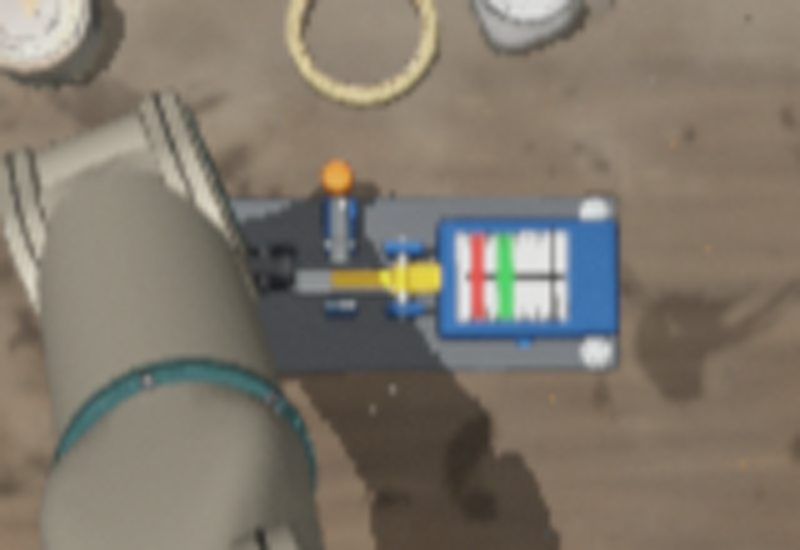

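```bash
python3 -m handwheel '0 -0.003 0 0 0 0;0 -0.006 0 0 0 0;0 -0.009 0 0 0 0;0 -0.012 0 0 0 0;0 -0.015 0 0 0 0;0 -0.015 0 0 0 0;0 -0.015 0 0 0 0'; python3 n.py
```

```text
clock: 5.58
tcp_pos: [560.8, 164.5, 71.1]
tcp_rot: [[0.001, -0.015, -1.0], [-0.001, -1.0, 0.015], [-1.0, 0.001, -0.001]]
force: [-0.4, -0.6, 6.4]
width: 17.5
needle 2.010412958127901 dark 159.0 tcp [560.8 164.5  71.1] F [-0.4 -0.6  6.4] w 17.5
```

```bash
python3 -m handwheel '0 -0.003 0 0 0 0;0 -0.006 0 0 0 0;0 -0.009 0 0 0 0;0 -0.012 0 0 0 0;0 -0.012 0 0 0 0;0 -0.012 0 0 0 0'; python3 n.py
```

```text
clock: 6.38
tcp_pos: [560.9, 174.2, 71.0]
tcp_rot: [[-0.0, -0.016, -1.0], [-0.003, -1.0, 0.016], [-1.0, 0.003, 0.0]]
force: [-2.4, -4.0, 8.0]
width: 17.8
needle 5.84776281098354 dark 167.0 tcp [560.9 174.2  71. ] F [-2.4 -4.   8. ] w 17.8
```

```bash
python3 -m handwheel '0 -0.003 0 0 0 0;0 -0.006 0 0 0 0;0 -0.009 0 0 0 0;0 -0.012 0 0 0 0;0 -0.015 0 0 0 0;0 -0.018 0 0 0 0;0 -0.018 0 0 0 0;0 -0.018 0 0 0 0'; python3 n.py n1.png
```

```text
clock: 7.42
tcp_pos: [561.0, 189.6, 71.0]
tcp_rot: [[-0.001, -0.017, -1.0], [-0.006, -1.0, 0.017], [-1.0, 0.006, 0.001]]
force: [-3.3, -9.2, 10.5]
width: 17.5
needle 21.177310744173514 dark 171.0 tcp [561.  189.6  71. ] F [-3.3 -9.2 10.5] w 17.5
```

View pics/n1.png

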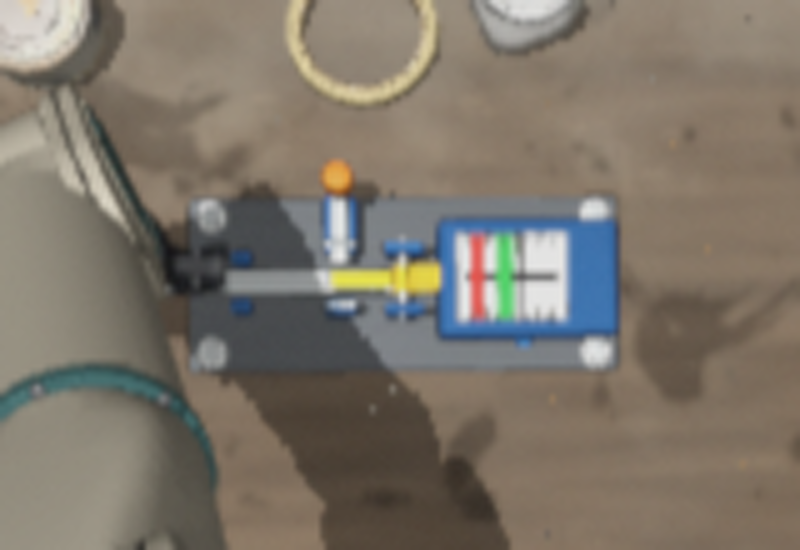

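```bash
python3 -m handwheel '0 -0.003 0 0 0 0;0 -0.006 0 0 0 0;0 -0.009 0 0 0 0;0 -0.012 0 0 0 0;0 -0.015 0 0 0 0;0 -0.0155 0 0 0 0;0 -0.0155 0 0 0 0;0 -0.0155 0 0 0 0'; python3 n.py n2.png
```

```text
clock: 8.48
tcp_pos: [561.1, 202.3, 71.0]
tcp_rot: [[-0.002, -0.019, -1.0], [-0.01, -1.0, 0.019], [-1.0, 0.01, 0.002]]
force: [-3.7, -15.0, 11.3]
width: 17.5
needle 34.55796600250715 dark 180.0 tcp [561.1 202.3  71. ] F [ -3.7 -15.   11.3] w 17.5
```

View pics/n2.png

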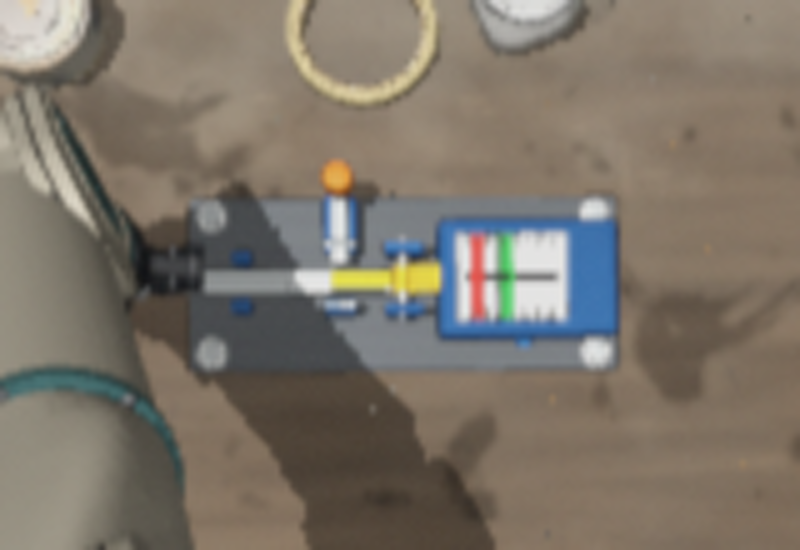

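```bash
python3 -m handwheel '0 -0.001 0 0 0 0;0 -0.0015 0 0 0 0;0 -0.0015 0 0 0 0'; python3 n.py
```

```text
clock: 8.9
tcp_pos: [561.1, 203.2, 70.9]
tcp_rot: [[-0.003, -0.019, -1.0], [-0.011, -1.0, 0.019], [-1.0, 0.011, 0.002]]
force: [-4.9, -16.1, 12.0]
width: 17.5
needle 35.13471984609603 dark 161.0 tcp [561.1 203.2  70.9] F [ -4.9 -16.1  12. ] w 17.5
```

```bash
python3 -m handwheel '0 0.002 0 0 0 0;0 0.004 0 0 0 0;0 0.006 0 0 0 0;0 0.008 0 0 0 0;0 0.008 0 0 0 0;0 0.008 0 0 0 0'; python3 n.py
```

```text
clock: 9.7
tcp_pos: [561.1, 199.3, 71.0]
tcp_rot: [[-0.001, -0.017, -1.0], [-0.006, -1.0, 0.017], [-1.0, 0.006, 0.001]]
force: [-2.6, -8.4, 9.2]
width: 17.5
needle 30.7212552629198 dark 138.0 tcp [561.1 199.3  71. ] F [-2.6 -8.4  9.2] w 17.5
```

```bash
python3 -m handwheel '0 0.002 0 0 0 0;0 0.004 0 0 0 0;0 0.005 0 0 0 0;0 0.005 0 0 0 0'; python3 n.py;  python3 -m handwheel '0 0 0 0 0 0;0 0 0 0 0 0;0 0 0 0 0 0;0 0 0 0 0 0;0 0 0 0 0 0' 0.05; python3 n.py n3.png
```

```text
clock: 10.25
tcp_pos: [561.1, 198.7, 71.1]
tcp_rot: [[0.0, -0.015, -1.0], [-0.0, -1.0, 0.015], [-1.0, 0.0, -0.0]]
force: [-2.0, -0.8, 5.9]
width: 17.0
needle 30.162148384945738 dark 140.0 tcp [561.1 198.7  71.1] F [-2.  -0.8  5.9] w 17.0
clock: 10.92
tcp_pos: [561.1, 198.8, 70.2]
tcp_rot: [[-0.0, -0.016, -1.0], [-0.0, -1.0, 0.016], [-1.0, 0.0, 0.0]]
force: [-0.1, 0.4, 1.3]
width: 49.6
needle 30.089834460544797 dark 142.0 tcp [561.1 198.8  70.2] F [-0.1  0.4  1.3] w 49.6
```

View pics/n3.png

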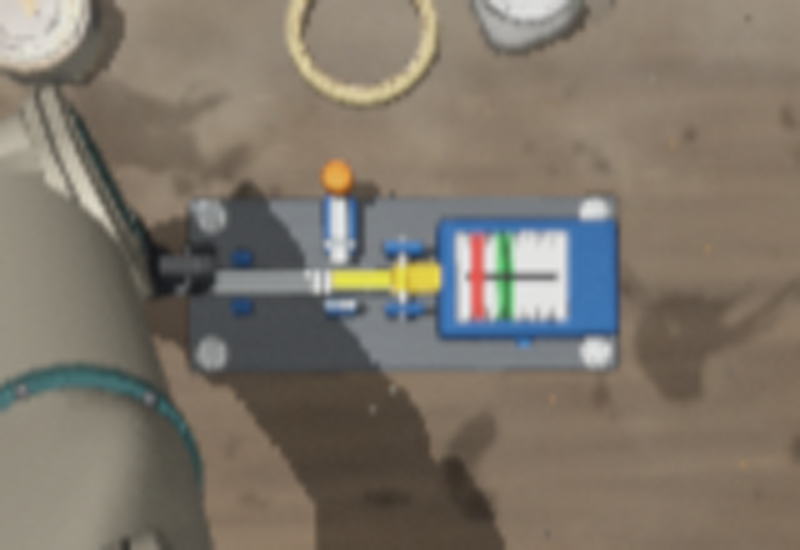

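```bash
python3 -m handwheel '-0.03 0 0 0 0 0;-0.07 0 0 0 0 0;-0.11 0.01 0 0 0 0;-0.11 0.06 -0.025 0 0 0;-0.11 0.11 -0.045 0 0 0;-0.11 0.1336 -0.0566 0 0 0;-0.11 0.1336 -0.0566 0 0 0;-0.11 0.1336 -0.0566 0 0 0' 0.05; python3 n.py; python3 - <<'E'
from h import *
im,*C=cam('wrist'); save('w4.png',im)
for P in ([615.5,64.3,109],): print(P,np.round(proj(*C,P)))
hsv=cv2.cvtColor(im,cv2.COLOR_RGB2HSV); m=cv2.inRange(hsv,(5,150,60),(18,255,255))
print([cv2.boundingRect(c) for c in cv2.findContours(m,0,2)[0] if cv2.contourArea(c)>100])
E
python3 m.py 615.5 64.3 92 -90.93
```

```text
clock: 11.98
tcp_pos: [615.0, 66.1, 180.2]
tcp_rot: [[-0.001, -0.014, -1.0], [0.001, -1.0, 0.014], [-1.0, -0.001, 0.001]]
force: [0.5, 0.1, -0.1]
width: 50.1
needle 30.327389290727304 dark 97.0 tcp [615.   66.1 180.2] F [ 0.5  0.1 -0.1] w 50.1
[615.5, 64.3, 109] [323. 216.]
[(310, 187, 28, 40)]
shift m [ 0.0883  0.0025 -0.0007] turn [0.19 0.04 0.07]
```

View pics/w4.png

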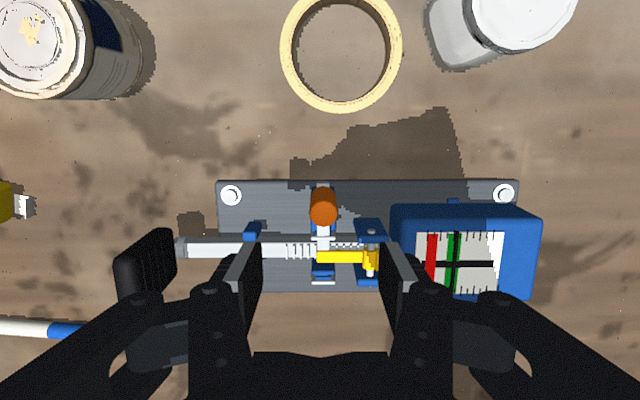

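```bash
python3 -m handwheel '0.03 0.001 0 0 0 0;0.06 0.001 0 0 0 0;0.088 0.001 0 0 0 0;0.088 0.001 0 0 0 0;0.088 0.001 0 0 0 0' 0.05; python3 -m handwheel '0 0 0 0 0 0;0 0 0 0 0 0;0 0 0 0 0 0;0 0 0 0 0 0;0 0 0 0 0 0' 0.0; python3 - <<'E'
from h import *
im,*C=cam('wrist'); save('w5.png',im)
E
```

```text
clock: 12.7
tcp_pos: [616.1, 64.4, 93.3]
tcp_rot: [[0.001, -0.014, -1.0], [0.001, -1.0, 0.014], [-1.0, -0.001, -0.001]]
force: [-0.3, -0.5, -0.1]
width: 49.5
clock: 13.32
tcp_pos: [616.4, 64.8, 93.8]
tcp_rot: [[0.002, -0.015, -1.0], [0.002, -1.0, 0.015], [-1.0, -0.002, -0.002]]
force: [-1.1, 2.8, 5.7]
width: 16.2
```

View pics/w5.png

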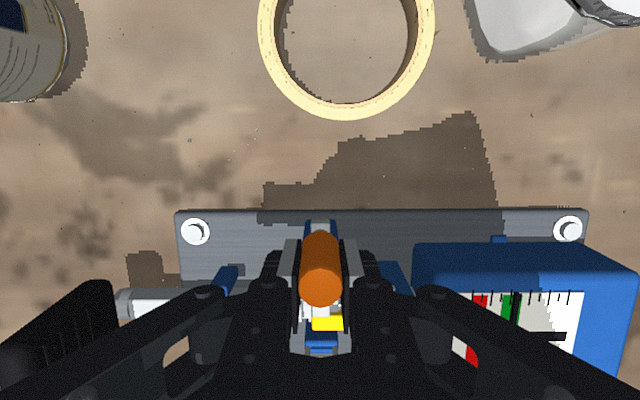

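```bash
python3 -m handwheel '0 0 0.003 0 0 0;0 0 0.006 0 0 0;0 0 0.009 0 0 0;0 0 0.012 0 0 0;0 0 0.015 0 0 0;0 0 0.018 0 0 0;0 0 0.021 0 0 0;0 0 0.024 0 0 0;0 0 0.028 0 0 0;0 0 0.031 0 0 0;0 0 0.031 0 0 0;0 0 0.031 0 0 0'; python3 n.py n5.png; python3 - <<'E'
from h import *
im,*C=cam('wrist'); save('w6.png',im)
E
```

```text
clock: 14.88
tcp_pos: [593.5, 65.0, 94.1]
tcp_rot: [[0.018, -0.016, -1.0], [0.003, -1.0, 0.016], [-1.0, -0.003, -0.018]]
force: [16.0, 1.3, -7.2]
width: 16.2
needle 30.317369780098772 dark 98.0 tcp [593.5  65.   94.1] F [16.   1.3 -7.2] w 16.2
```

View pics/w6.png

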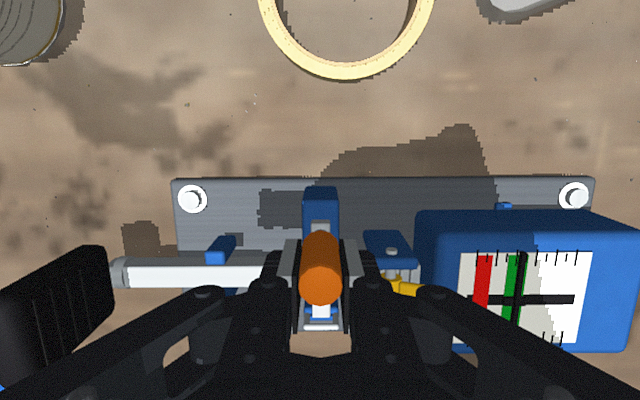

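View pics/n5.png

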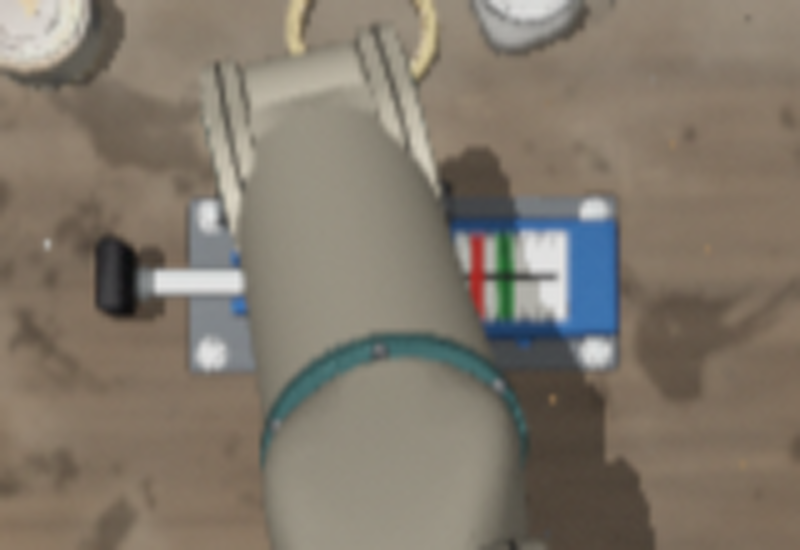

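```bash
python3 -m handwheel '0 0 0.003 0 0 0;0 0 0.005 0 0 0;0 0 0.005 0 0 0'; python3 -m handwheel '0 0 -0.004 0 0 0;0 0 -0.008 0 0 0;0 0 -0.010 0 0 0;0 0 -0.010 0 0 0'
```

```text
clock: 15.35
tcp_pos: [593.2, 65.0, 94.3]
tcp_rot: [[0.028, -0.016, -0.999], [0.004, -1.0, 0.016], [-1.0, -0.004, -0.028]]
force: [24.9, 2.5, -17.3]
width: 15.8
clock: 15.85
tcp_pos: [593.7, 65.0, 93.9]
tcp_rot: [[0.009, -0.015, -1.0], [0.002, -1.0, 0.015], [-1.0, -0.002, -0.009]]
force: [5.7, 2.6, 1.7]
width: 15.9
```

```bash
python3 -m handwheel '0 0 -0.002 0 0 0;0 0 -0.002 0 0 0;0 0 -0.002 0 0 0;0 0 -0.002 0 0 0;0 0 -0.002 0 0 0' 0.045;python3 -m handwheel '-0.03 0 0 0 0 0;-0.07 0 0 0 0 0;-0.11 0 0 0 0 0;-0.13 -0.04 0 0 0 0;-0.13 -0.10 0 0 0 0;-0.13 -0.16 0 0 0 0;-0.13 -0.2 0 0 0 0;-0.13 -0.2 0 0 0 0;-0.13 -0.2 0 0 0 0'; python3 n.py n6.png; python3 - <<'E'
from h import *
im,*S=cam('side'); save('s6.png',cv2.resize(im[145:245,255:360],None,fx=6,fy=6,interpolation=cv2.INTER_CUBIC))
for im,C,n in ((im,S,'side'),):pass
t,*C=cam('top')
for n,i,Q in(('top',t,C),('side',im,S)):
    m=cv2.inRange(cv2.cvtColor(i,cv2.COLOR_RGB2HSV),(5,150,60),(18,255,255))
    for c in cv2.findContours(m,0,2)[0]:
        b=cv2.boundingRect(c)
        if 250<b[0]<370 and 145<b[1]<225: print(n,b, onz(*Q,b[0]+b[2]/2-.5,b[1]+ (b[3] if n=='top' else b[2])/2-.5,109).round(1))
E
```

```text
clock: 16.48
tcp_pos: [591.4, 63.7, 92.3]
tcp_rot: [[-0.0, -0.016, -1.0], [-0.0, -1.0, 0.016], [-1.0, 0.0, 0.0]]
force: [-0.3, -0.6, 0.5]
width: 44.8
clock: 17.6
tcp_pos: [594.7, 262.7, 222.1]
tcp_rot: [[-0.0, -0.016, -1.0], [-0.001, -1.0, 0.016], [-1.0, 0.001, 0.0]]
force: [0.3, -1.3, -0.4]
width: 45.3
needle 30.089923747426862 dark 142.0 tcp [594.7 262.7 222.1] F [ 0.3 -1.3 -0.4] w 45.3
top (295, 171, 5, 5) [591.1  65.6 109. ]
side (287, 178, 6, 10) [588.9  65.9 109. ]
```

View pics/n6.png

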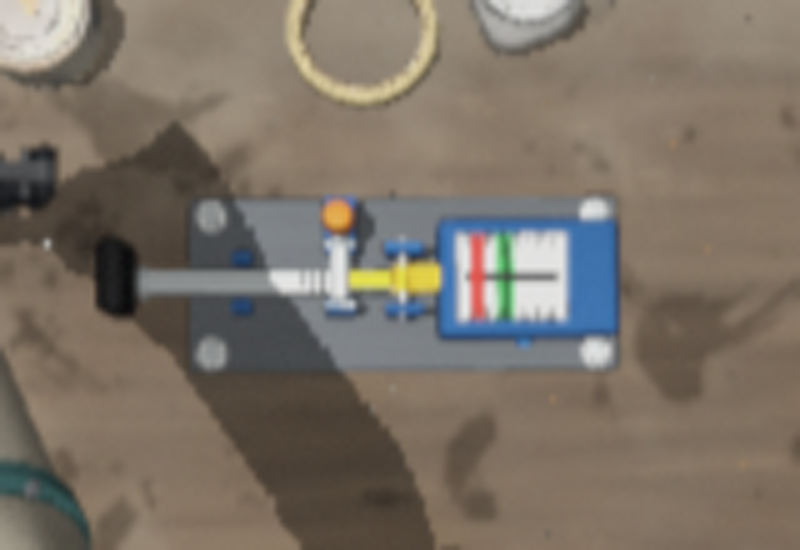

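View pics/s6.png

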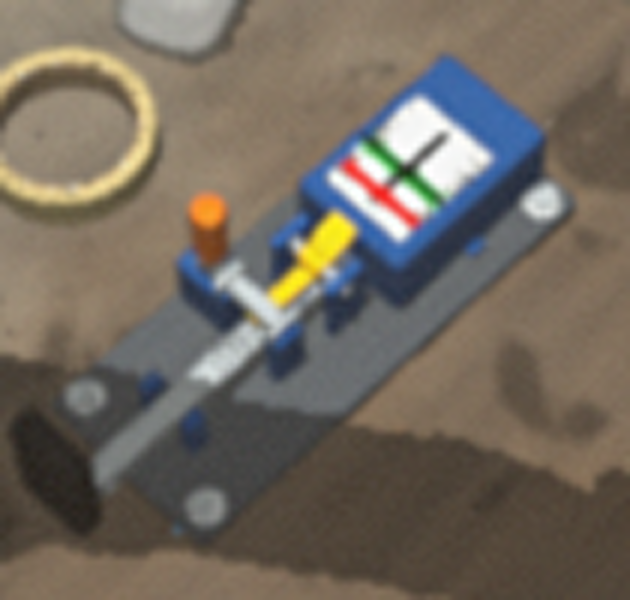

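```bash
python3 -c "
from station import finish_job; print(finish_job())"
```

```text
the job is handed in; nothing more can be done
None
```

I pulled the handle straight out until the needle read about 0.033 in the hand. I eased it back onto the ratchet and let go, then gripped the keeper knob and slid it to its end stop. The job is handed in at about 17.7 s on the clock; it gave no verdict.

- **Needle:** it stands in the green at about 0.028, after correcting a 2 mm camera offset. It read the same after the handle was released and after the keeper was set, and never went above about 0.033.
- **Keeper:** the top and side views both put the knob about 25 to 26 mm from where it started. The gripper itself moved only 23 mm, so the keeper probably started about 2 mm in. At the stop the force rose to 25 N with only 0.3 mm more travel, which shows it was at the end.
- **Robot:** the gripper is open and clear of everything, about 220 mm above the bench, with wrist force near zero.
- **Bystanders:** I did not re-measure their positions. The arm passed over or well away from them, and the wrist force showed no contact.

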